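# Prove a bearing sleeve on the gauge pin and show it to the inspection camera

## Robot

A 7-joint arm with a two-finger parallel gripper is mounted at the origin on the work surface. World frame = base frame: x ahead of the robot, y to its left, z up, the work surface at z = 0. Lengths are in m, angles in rad, forces in N, time in s.
With the tool pointing down it reaches from about 0.425 to 0.925 m from the base axis. Payload 6.8 kg.
Tool frame: the origin (TCP) lies between the finger pads; the fingertips stand 14 mm ahead of it and the grasp point (between the pads) lies 5 mm behind it; z points along the fingers, y is the line along which they close (so a half turn about z gives the same grasp; the last joint's range is limited). The gripper opens to 85 mm and grips with 20 to 120 N. Pads are 22 mm wide; open, the fingers measure 114 mm over their backs; the gripper's body (76 mm by 85 mm) begins 54 mm behind the grasp point. The pads swing forward as they close: fully open they stand 13 mm farther back than shut.
Start: joints at [-1.273, 0.477, 0.022, 1.555, -0.011, 1.109, -0.083], TCP at [0.266, 0.62, 0.245] pointing down, gripper open.
Joint ranges: [-2.96, 2.96], [-0.34, 2.1], [-1.41, 1.46], [0.24, 2.44], [-1.37, 4.51], [0.17, 1.92], [-2.96, 2.96]. Speed limits (rad/s): [2.39, 2.39, 3.14, 3.14, 3.14, 3.14, 3.14].

## Interface

Orientations are given as a rotation vector (axis times angle).
In Python, from bench import r, eyes, ticket gives the robot as it stands. The module is installed in compiled form; this text tells all that it offers.
- The arm moves only by the tool arm_command, never from a script. Its argument "plan" is text: rows parted by semicolons, each of 4 numbers parted by spaces: the shift along the tool's x, y, z in m, then the turn about the tool's z in degrees. In form: tx ty tz yaw; .... A call has 1 to 20 rows; each row shifts and turns the commanded pose from where the row before left it, along the tool's axes as they then stand; what a row does not reach is not made up. A row lasts 1/8 s, in which the tool goes at most 62.5 mm and 10.7 degrees, less where a joint would pass 70% of its speed; a pose out of reach is approached as far as the arm can. A call is refused whole if a number of a shift passes 0.0625 or a number of a turn 10.7, either way. A call with a gripper value outside its range is refused whole. "hand" is the closure, from -1 (fully open) to 1 (shut), set as the call begins (left out, the last holds). The fingers move at their own pace and stop on an object; "grip_force" is the grip in N (left out, the last holds). Time passes only in rows, so rows that do not move let the fingers close. It gives the time, the measured TCP pose, the force, the opening and the grip force at its end, in the units of the state.
- r.get_obs(): the state, without advancing time (a new reading comes with each control period).
- eyes.grab_frame(name): name is "scene" or "top"; returns (picture, depth): 384x512x3 uint8, red, green, blue; 384x512 float32, m along the optical axis (not along the pixel's ray), 0 where there is no reading.
- eyes.calibration(name): a dict with "fov_y" (degrees; the focal length in pixels is half the picture's height over the tangent of half this angle, whatever the lens; pixels are square), "cx", "cy" (the principal point, pixels), "k1" (the pictures are not rectified: a ray, as slopes to the right and down, at radius r is drawn at 1 + k1 r^2 times it, then the intrinsics apply), "origin" and "attitude" of the camera in the world. Camera axes: x right, y up, looking along -z (the intrinsics and any distortion apply to the point x, -y, -z); pixel columns grow to the right and rows downward; lengths in m; the calibration is good to about 2 mm. A picture is of the moment at which its call begins. calibration takes no time and is no camera call.
- ticket.hand_in(): hands the job in; it is judged then, once.
The state is a dict: "clock": time; "joints": joint angles; "qvel": joint speeds; "tau": joint torques, N m; "tcp_pos": TCP position; "orientation": TCP orientation; "contact_force": force on the tool from outside, world axes, zero at the start; "moment": the same for the moment, N m; "grip_width": finger opening in m; "gripper_force": force on a finger pad.
Only numpy, scipy, OpenCV 4.12 (cv2) and the standard library are available. Lean on these libraries where they do the work, as an engineer would, in place of code of your own. Each camera call takes 0.05 s, during which the arm holds its last target. There are 200 camera calls.

## Task

Three brass sleeves stand in the open instrument cover: take the one with the wide bore and, without forcing it, slide it down over the gauge pin until it is fully home on the pin's seat, to prove the fit. Then lift it off and hold it still in the air in front of the slanted inspection camera, centred on the lens, its middle 12 cm from the glass, so that the camera looks straight through the bore. Finish while still holding it there; do not bump the camera, and leave the other sleeves and everything else on the bench where they are.

Things in the scene. Friction and masses are not known exactly. Their poses are not given: they have to be found in the camera images.
- wide_sleeve_mid (a point): Wide-bored brass sleeve, an upright tube: outside 32 mm, 50 mm tall, through bore 20.5 mm, 0.12 to 0.26 kg. Point at its centre, 25 mm above its lower end; z along its axis. It stands on the cover's floor, 4 mm above the bench, loosely over a boss 9 mm thick and 12 mm tall: lift it straight up first. Grip across the outside about 8 mm above the centre, so the fingertips clear the floor.
- narrow_sleeve_mid (a point): A brass sleeve with the same outside (32 mm by 50 mm tall) but only a 14 mm bore: it does not go over the gauge pin. Point at its centre, 25 mm above its lower end. To be left where it is.
- short_sleeve_mid (a point): A short brass sleeve, 32 mm in outer diameter, 32 mm tall, 14 mm bore: it does not go over the gauge pin either. Point at its centre, 16 mm above its lower end. To be left where it is.
- cover: Fixed aluminium instrument cover lying open on its back: a tray 100 mm (its x) by 250 mm (its y), rim 16 mm high, floor 4 mm thick. Origin at the centre of its underside. The sleeves stand in a row along its y axis at y = -80, 0, +80 mm, in any order, with 30 mm free along its x between each sleeve and the rim.
- gauge_seat (a point): The gauge: upright steel pin 18 mm thick on a fixed round dark foot (68 mm wide, 12 mm high, with a raised seat 36 mm wide, top 16 mm above the bench). Point on the pin's axis at the seat's top, where a sleeve's lower end rests when fully home; z up. The pin's tip is 40 mm above this point; its last 8 mm taper to 9 mm thick.
- lens: Front of the fixed inspection camera: a black barrel with a flat round front 62 mm wide (white light ring round dark glass), 105 mm above the bench, looking up at a slant, 30 degrees from vertical, roughly back towards the robot. Origin at the centre of the glass; z is the viewing direction, out of the glass. The rest of the camera lies behind and below this front.
There are look-alikes about, which are no part of the job. Leave any turquoise look-alike of the part that bears wide_sleeve_mid alone.

How it is judged:
By the outcome, as a careful person would: the job done as asked, in the order asked, and still so for the second after the job is handed in, while the arm keeps its last pose, push and grip.
It also fails if it takes over 48 s, if anything falls off the work surface, if the arm or the gripper's body presses on something with over 40 N, if the wrist force passes 120 N, or if a joint passes its speed limit or range.

## Working session

There is one attempt and no reset: what is moved stays moved. The work goes in short steps, Python scripts to look and compute and a tool call to move; the robot and the scene stay as the last step left them, time stands still between calls to the robot, and variables do not carry over. Pictures are saved under pics/ and viewed, at most 10 in all, crops included, and the job is handed in when it is done.

Besides the shell and the picture viewer there is one more tool, called after "Request:" as a command line: name --argument value ..., lists and objects as JSON in quotes. arm_command: Moves the arm, as the interface text tells. Its arguments: {"type":"object","properties":{"plan":{"type":"string"},"hand":{"type":"number"},"grip_force":{"type":"number"}},"required":["plan"]}

```bash
mkdir -p pics
python3 - <<'E'
from bench import r,eyes
import cv2,numpy as np
o=r.get_obs();print(o['clock'],o['tcp_pos'],o['orientation'],o['grip_width'])
for n in('scene','top'):
    p,d=eyes.grab_frame(n);np.savez(f'{n}0.npz',p=p,d=d);cv2.imwrite(f'pics/{n}0.png',p[...,::-1]);print(eyes.calibration(n))
E
```

```text
0.0 [0.26625862 0.61964889 0.24431798] [-6.32940753e-01 -3.07698311e+00  2.86621246e-03] 0.08529598731937511
{'fov_y': 52.634128616167644, 'cx': 250.328006769645, 'cy': 189.19897921353737, 'k1': -0.0427740976167694, 'origin': array([0.80382759, 0.47663207, 0.59672056]), 'attitude': array([0.26936324, 1.07273553, 2.50559093])}
{'fov_y': 45.33727702518179, 'cx': 253.86144710374285, 'cy': 202.30597685712874, 'k1': -0.01890800711529649, 'origin': array([0.46224789, 0.01395614, 0.95997736]), 'attitude': array([ 0.07743279, -0.07104838, -1.57412922])}
```

View pics/scene0.png

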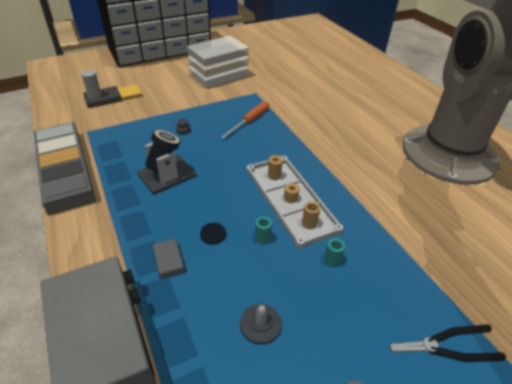

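View pics/top0.png

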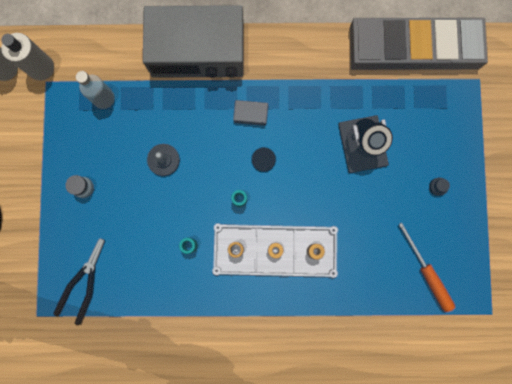

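The scene picture shows three brass sleeves in the cover at (275,165), (291,192) and (311,213). Turquoise look-alikes are at (264,230) and (336,252), the gauge at (261,322) and the camera lens at (167,137). In the top picture the sleeves are at (236,250), (275,250) and (316,251), the turquoise ones at (239,198) and (188,245), the gauge at (163,159) and the lens at (377,139). The candidates are the two tall end sleeves, at (236,250) and (316,251). The bore decides between them.

```bash
cat > h.py <<'E'
import numpy as np,cv2
from scipy.spatial.transform import Rotation as R
from bench import r,eyes
def cam(n):
    c=eyes.calibration(n);f=192/np.tan(np.radians(c['fov_y']/2))
    return c,f,R.from_rotvec(c['attitude']).as_matrix()
def rays(n,uv):
    c,f,M=cam(n);uv=np.atleast_2d(np.asarray(uv,float))
    d=(uv-[c['cx'],c['cy']])/f;s=d.copy()
    for _ in range(8): s=d/(1+c['k1']*(s**2).sum(1,keepdims=True))
    return c['origin'],np.c_[s[:,0],-s[:,1],-np.ones(len(s))]@M.T
def onz(n,uv,z):
    o,d=rays(n,uv);return o+d*((z-o[2])/d[:,2])[:,None]
def cloud(n,depth,box):
    x0,y0,x1,y1=box;v,u=np.mgrid[y0:y1,x0:x1];uv=np.c_[u.ravel(),v.ravel()]
    z=depth[y0:y1,x0:x1].ravel();o,d=rays(n,uv);return o+d*z[:,None],uv,z>0
def proj(n,X):
    c,f,M=cam(n);p=(np.atleast_2d(X)-c['origin'])@M;s=np.c_[p[:,0],-p[:,1]]/-p[:,2:3]
    return s*(1+c['k1']*(s**2).sum(1,keepdims=True))*f+[c['cx'],c['cy']]
E
cat > m.py <<'E'
from h import *
T=np.load('top0.npz');S=np.load('scene0.npz');im=T['p'];hsv=cv2.cvtColor(im,cv2.COLOR_RGB2HSV)
# sleeves: brass tops
for n,I,D,cs in(('top',T['p'],T['d'],[(236,250),(275,250),(316,251)]),('scene',S['p'],S['d'],[(311,213),(291,192),(275,165)])):
  for u,v in cs:
    P,uv,ok=cloud(n,D,(u-16,v-18,u+17,v+19));h=cv2.cvtColor(I,cv2.COLOR_RGB2HSV)[v-18:v+19,u-16:u+17].reshape(-1,3)
    br=ok&(h[:,1]>100)&(h[:,0]<28)&(P[:,2]>.012)
    zt=np.percentile(P[br,2],90);top=br&(P[:,2]>zt-.006)
    (c,rad)=cv2.minEnclosingCircle(onz(n,uv[top],zt)[:,:2].astype(np.float32))
    print(n,(u,v),'ztop',zt.round(4),'n',top.sum(),'circ',np.round(c,4),round(rad,4))
# cover
w=((hsv[...,1]<60)&(hsv[...,2]>120)).astype(np.uint8);w[:215]=0;w[290:]=0;w[:,:205]=0;w[:,345:]=0
pts=np.argwhere(w)[:,::-1];X=onz('top',pts,.016)[:,:2].astype(np.float32);print('cover',cv2.minAreaRect(X))
# gauge: foot contour and pin tip in both
for n,D,(u,v),b in(('top',T['d'],(163,159),24),('scene',S['d'],(261,322),28)):
    P,uv,ok=cloud(n,D,(u-b,v-b,u+b,v+b));ok&=P[:,2]<.08
    for lo,hi in((.008,.0145),(.030,.06),(.045,.06)):
        m=ok&(P[:,2]>lo)&(P[:,2]<hi)
        c,rad=cv2.minEnclosingCircle(P[m][:,:2].astype(np.float32));print(n,'gauge',lo,m.sum(),np.round(c,4),round(rad,4),P[m].mean(0).round(4))
# lens
for n,I,D,(u,v) in(('top',T['p'],T['d'],(377,139)),('scene',S['p'],S['d'],(165,138))):
    P,uv,ok=cloud(n,D,(u-24,v-24,u+24,v+24));g=I[v-24:v+24,u-24:u+24].reshape(-1,3)
    wh=ok&(g.min(1)>130)&(P[:,2]>.07);Q=P[wh]
    c=Q.mean(0);nrm=np.linalg.svd(Q-c)[2][2];nrm*=np.sign(nrm[2]);res=np.abs((Q-c)@nrm)
    k=res<.004;Q=Q[k];c=Q.mean(0);nrm=np.linalg.svd(Q-c)[2][2];nrm*=np.sign(nrm[2])
    e=cv2.fitEllipse(cv2.convexHull(uv[wh][k].astype(np.float32)))
    print(n,'lens',wh.sum(),k.sum(),c.round(4),nrm.round(3),'tilt',np.degrees(np.arccos(nrm[2])).round(1),'az',np.degrees(np.arctan2(nrm[1],nrm[0])).round(1),'ell',np.round(e[0],2),np.round(e[1],1),onz(n,[e[0]],.105).round(4),'z range',Q[:,2].min(),Q[:,2].max())
a=cv2.resize(im[220:282,205:345],None,fx=5.5,fy=5.5,interpolation=cv2.INTER_CUBIC)
b=cv2.resize(S['p'][145:245,235:355],None,fx=3,fy=3,interpolation=cv2.INTER_CUBIC)
c=np.zeros((a.shape[0]+240,a.shape[1],3),np.uint8);c[:a.shape[0]]=a;b=b[:240];c[a.shape[0]:,:b.shape[1]]=b
l=cv2.resize(im[110:180,340:400],None,fx=3.4,fy=3.4)[:238];c[a.shape[0]:a.shape[0]+238,400:400+l.shape[1]]=l
cv2.imwrite('pics/crop1.png',c[...,::-1])
E
python3 m.py
```

```text
top (236, 250) ztop 0.0553 n 85 circ [0.4555 0.0544] 0.015
top (275, 250) ztop 0.0377 n 130 circ [ 0.4536 -0.0248] 0.0147
top (316, 251) ztop 0.0557 n 144 circ [ 0.4512 -0.1038] 0.0152
scene (311, 213) ztop 0.0525 n 109 circ [0.4594 0.0611] 0.0169
scene (291, 192) ztop 0.0354 n 120 circ [0.4575 0.0066] 0.0412
scene (275, 165) ztop 0.0527 n 94 circ [ 0.4545 -0.098 ] 0.0169
cover ((0.45291584730148315, -0.025537744164466858), (0.2526249289512634, 0.10369762033224106), 88.71662139892578)
top gauge 0.008 558 [0.644  0.2096] 0.0344 [0.6432 0.2087 0.011 ]
top gauge 0.03 82 [0.6427 0.2086] 0.0086 [0.6426 0.2078 0.0484]
top gauge 0.045 60 [0.6441 0.2099] 0.0088 [0.6433 0.209  0.0521]
scene gauge 0.008 871 [0.6454 0.2114] 0.0346 [0.6478 0.215  0.0103]
scene gauge 0.03 157 [0.6457 0.2118] 0.0093 [0.6476 0.2145 0.0468]
scene gauge 0.045 104 [0.6456 0.2115] 0.009 [0.647  0.2132 0.0515]
top lens 357 80 [ 0.6559 -0.2206  0.102 ] [-0.427 -0.027  0.904] tilt 25.3 az -176.4 ell [377.06 140.74] [18.3 30.5] [[ 0.6592 -0.2165  0.105 ]] z range 0.09383578610678667 0.11215530600587187
scene lens 37 11 [ 0.6704 -0.1862  0.0834] [-0.233  0.912  0.337] tilt 70.3 az 104.4 ell [169.52 149.02] [ 5.3 22. ] [[ 0.6699 -0.1661  0.105 ]] z range 0.07731303132526457 0.0984478343204579
```

View pics/crop1.png

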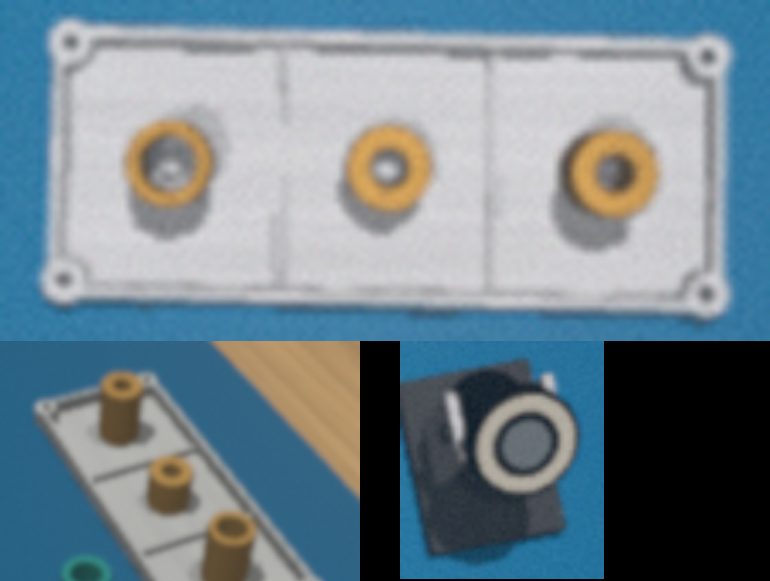

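The crop shows the wide bore at left, top (236,250), with a thin wall and the boss visible inside. The right-hand tall sleeve, top (316,251), has a narrow bore and the middle one is short. I choose (236,250), at world (0.456, 0.055). Next I'll refine the lens pose.

```bash
cat > lens.py <<'E'
from h import *
T=np.load('top0.npz');I=T['p'];u,v=375,138
sub=I[v-26:v+26,u-26:u+26];g=sub.reshape(-1,3).astype(int)
P,uv,ok=cloud('top',T['d'],(u-26,v-26,u+26,v+26))
m=(g.min(1)>105).reshape(52,52).astype(np.uint8)
n,l,s,c=cv2.connectedComponentsWithStats(m);k=np.argmax(s[1:,4])+1;m=(l==k).ravel();print(s[k],c[k]+[u-26,v-26])
hull=cv2.convexHull(uv[m].astype(np.int32));e=cv2.fitEllipse(hull);print('ell',e)
mm=np.zeros(I.shape[:2],np.uint8);cv2.fillPoly(mm,[hull],1);mm=cv2.erode(mm,np.ones((3,3)));
for nm,sel in(('ring',ok&m),('disc',ok&(mm[uv[:,1],uv[:,0]]>0))):
    Q=P[sel]
    for _ in range(6):
        cc=Q.mean(0);nr=np.linalg.svd(Q-cc)[2][2];nr*=np.sign(nr[2]);rs=np.abs((Q-cc)@nr);Q=Q[rs<max(.003,2*np.median(rs))]
    print(nm,sel.sum(),len(Q),cc.round(4),nr.round(3),np.degrees(np.arccos(nr[2])).round(1),'az',np.degrees(np.arctan2(nr[1],nr[0])).round(1),'rms',rs.std().round(4))
print(onz('top',[e[0]],.105))
# best azimuth by hull: rays onto tilted planes, tilt 30, most circular
o,d=rays('top',hull[:,0]);C=onz('top',[e[0]],.105)[0]
best=[]
for a in range(100,261,5):
    q=np.array([np.cos(np.radians(a))*.5,np.sin(np.radians(a))*.5,.866]);t=((C-o)@q)/(d@q);X=o+d*t[:,None]
    rr=np.linalg.norm(X-C,axis=1);best.append((rr.std(),a,rr.mean()))
print(sorted(best)[:4])
E
python3 lens.py
```

```text
[ 13  14  30  29 369] [376.71815718 139.59078591]
ell ((376.6712951660156, 139.75543212890625), (26.982269287109375, 30.301671981811523), 49.67753601074219)
ring 368 359 [ 0.6611 -0.2159  0.1054] [-0.494 -0.098  0.864] 30.2 az -168.7 rms 0.0007
disc 555 533 [ 0.6608 -0.2157  0.1055] [-0.492 -0.099  0.865] 30.2 az -168.6 rms 0.0008
[[ 0.66112978 -0.21583506  0.105     ]]
[(np.float64(0.00033879911861348983), 185, np.float64(0.0277818803103852)), (np.float64(0.00036833695096935505), 190, np.float64(0.02797098416700382)), (np.float64(0.0003967119342154366), 180, np.float64(0.027613892595922267)), (np.float64(0.0004921156437676861), 195, np.float64(0.02818200952950231))]
```

The lens is at (0.661, -0.216, 0.105), tilted 30°, azimuth about -170°. The tool can't tilt on command. So I'll grip the sleeve with the fingers across that tilt plane, and later pivot it in a light grip on the pin tip. First I'll go above the sleeve.

Request:
arm_command --plan "0 0 0 -8.3;0 0 0 -8.3;0 0 0 -8.3;0 0 0 -8.4;-0.0056 -0.0368 0 0;-0.0056 -0.0368 0 0;-0.0056 -0.0368 0 0;-0.0056 -0.0368 0 0;-0.0056 -0.0368 0 0;-0.0056 -0.0368 0 0;-0.0056 -0.0368 0 0;-0.0056 -0.0368 0 0;-0.0056 -0.0368 0 0;-0.0056 -0.0368 0 0;-0.0056 -0.0368 0 0;-0.0056 -0.0368 0 0;-0.0056 -0.0368 0 0;-0.0056 -0.0368 0 0;-0.0056 -0.0368 0 0;-0.0056 -0.0368 0 0" --hand -0.18 --grip_force 20

```text
clock: 2.6
tcp_pos: [0.4574, 0.0548, 0.2451]
orientation: [0.275, -3.129, -0.0]
contact_force: [1.1, 0.2, 0.1]
grip_width: 0.0504
gripper_force: 0.0
```

Request:
arm_command --plan "0 0 0.045 0;0 0 0.045 0;0 0 0.04 0;0 0 0.03 0;0 0 0.02 0;0 0 0.015 0;0 0 0.010 0;0 0 0.008 0;0 0 0 0;0 0 0 0"

```text
clock: 3.85
tcp_pos: [0.4578, 0.0561, 0.0327]
orientation: [-0.275, 3.129, 0.0]
contact_force: [-0.2, -0.6, 0.1]
grip_width: 0.0505
gripper_force: 0.0
```

Run:
```python
from h import *
p,d=eyes.grab_frame('scene');np.savez('s1.npz',p=p,d=d)
cv2.imwrite('pics/s1.png',cv2.resize(p[120:280,220:400],None,fx=3.5,fy=3.5,interpolation=cv2.INTER_CUBIC)[...,::-1])
o=r.get_obs();print(o['tcp_pos'],o['contact_force'])
```

```text
[0.45778469 0.05615521 0.03274437] [0.58423391 0.14852463 0.23482014]
```

View pics/s1.png

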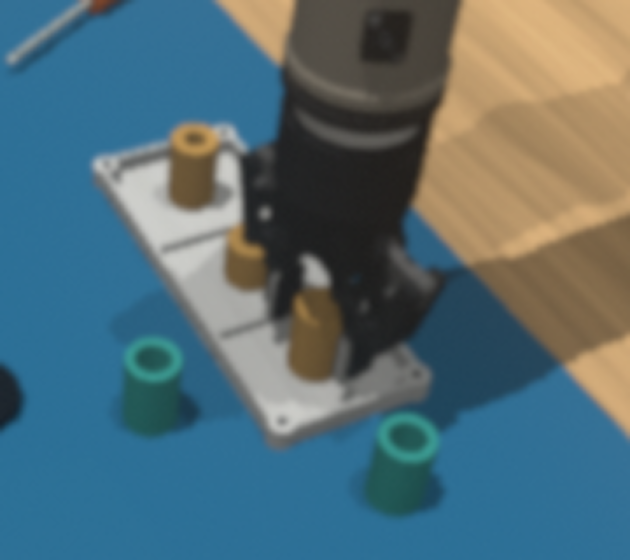

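The wide sleeve, crop (315,335), stands between the fingers and the others are untouched. Close and lift straight up.

Request:
arm_command --plan "0 0 0 0;0 0 0 0;0 0 0 0;0 0 0 0;0 0 0 0;0 0 0 0;0 0 0 0;0 0 0 0;0 0 -0.005 0;0 0 -0.01 0;0 0 -0.02 0;0 0 -0.03 0;0 0 -0.035 0;0 0 0 0" --hand 1 --grip_force 60

```text
clock: 5.65
tcp_pos: [0.4591, 0.0564, 0.1349]
orientation: [-0.274, 3.124, 0.002]
contact_force: [0.4, -0.2, -2.8]
grip_width: 0.0313
gripper_force: 59.6
```

Request:
arm_command --plan "-0.02 0.0116 0 0;-0.03 0.017 0 0;-0.035 0.02 0 0;-0.035 0.02 0 0;-0.035 0.02 0 0;-0.03 0.017 0 0;-0.0247 0.014 0 0;0 0 0.01 0;0 0 0.01 0;0 0 0.007 0;0 0 0 0;0 0 0 0;0 0 0 0;0 0 0 0"

```text
clock: 7.4
tcp_pos: [0.6432, 0.2105, 0.1057]
orientation: [-0.275, 3.129, 0.0]
contact_force: [-0.2, -0.7, -0.8]
grip_width: 0.0311
gripper_force: 59.6
```

```bash
cat > look.py <<'E'
import sys;from h import *
t=sys.argv[1];o=r.get_obs();print(o['clock'],o['tcp_pos'].round(4),o['orientation'].round(4),o['contact_force'].round(1))
x=o['tcp_pos']
pc=[]
for n,b in(('scene',(90,75)),('top',(60,60))):
    p,d=eyes.grab_frame(n);np.savez(f'{n}_{t}.npz',p=p,d=d)
    u,v=proj(n,x-[0,0,.01])[0].round().astype(int);u0,v0=max(u-b[0]//2-10,0),max(v-b[1]//2,0);u0=min(u0,512-b[0]-20);v0=min(v0,384-b[1])
    c=p[v0:v0+b[1],u0:u0+b[0]+20];print(n,'crop origin',u0,v0,'scale',390/c.shape[1])
    pc.append(cv2.resize(c,None,fx=390/c.shape[1],fy=390/c.shape[1],interpolation=cv2.INTER_CUBIC))
    # brass points
    hs=cv2.cvtColor(p,cv2.COLOR_RGB2HSV);P,uv,ok=cloud(n,d,(u0,v0,u0+b[0]+20,v0+b[1]));h=hs[uv[:,1],uv[:,0]]
    m=ok&(h[:,1]>100)&(h[:,0]>8)&(h[:,0]<28)&(np.linalg.norm(P-x,axis=1)<.07);Q=P[m]
    print(n,'brass',m.sum(),Q.mean(0).round(4) if m.sum() else '',Q.min(0).round(4) if m.sum() else '',Q.max(0).round(4) if m.sum() else '')
    np.save(f'br_{n}_{t}.npy',Q)
    if m.sum()>30:
        from scipy.optimize import least_squares
        cc=o['tcp_pos']-[0,0,.004]
        a=least_squares(lambda q:np.linalg.norm(np.cross(Q-[q[0],q[1],cc[2]],np.r_[q[2],q[3],1]/np.sqrt(1+q[2]**2+q[3]**2)),axis=1)-.016,[cc[0],cc[1],*[float(s) for s in sys.argv[2:4]]],loss='soft_l1',f_scale=.001)
        q=a.x;print('   cyl at z',cc[2].round(4),'xy',q[:2].round(4),'slope',q[2:].round(3),'tilt',np.degrees(np.arctan(np.hypot(*q[2:]))).round(1),'az',np.degrees(np.arctan2(q[3],q[2])).round(0),'cost',a.cost)
H=max(c.shape[0] for c in pc);im=np.zeros((H,780,3),np.uint8)
for i,c in enumerate(pc): im[:c.shape[0],390*i:390*i+c.shape[1]]=c
cv2.imwrite(f'pics/{t}.png',im[...,::-1])
E
python3 look.py g1 0 0
```

```text
7.4 [0.6432 0.2105 0.1057] [-2.7510e-01  3.1289e+00  5.0000e-04] [-0.2 -0.7 -0.8]
scene crop origin 209 255 scale 3.5454545454545454
scene brass 287 [0.6526 0.2136 0.1099] [0.6371 0.1955 0.0773] [0.6583 0.2251 0.1281]
   cyl at z 0.1017 xy [0.6409 0.2121] slope [-0.046  0.043] tilt 3.6 az 137.0 cost 0.00024487994557408695
top crop origin 113 121 scale 4.875
top brass 84 [0.6289 0.2032 0.1134] [0.625  0.1947 0.0842] [0.6353 0.2165 0.1289]
   cyl at z 0.1017 xy [0.6414 0.2099] slope [ 0.062 -0.038] tilt 4.2 az -31.0 cost 3.342022340358376e-05
```

View pics/g1.png

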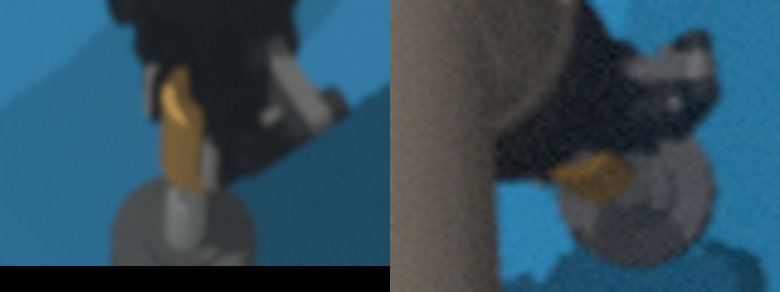

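```bash
cat > vfit.py <<'E'
import sys;from h import *
from scipy.optimize import least_squares
# vertical fits: sleeve (r=.016) and pin (r=.009), from the same camera, sleeves restricted to robust points
for n,(u,v) in(('scene',(261,322)),('top',(163,159))):
    Q=np.load(f'br_{n}_{sys.argv[1]}.npy')
    f=lambda Q,r0,x0:least_squares(lambda q:np.hypot(*(Q[:,:2]-q).T)-r0,x0,loss='soft_l1',f_scale=.0007).x
    s=f(Q,.016,[.642,.210])
    for k in range(3):
        e=np.abs(np.hypot(*(Q[:,:2]-s).T)-.016);s=f(Q[e<.003],.016,s)
    D=np.load(f'{n}0.npz')['d'];P,uv,ok=cloud(n,D,(u-26,v-30,u+26,v+26));m=ok&(P[:,2]>.02)&(P[:,2]<.047)&(np.hypot(P[:,0]-.645,P[:,1]-.2105)<.015);p=f(P[m],.009,[.645,.2105])
    print(n,'sleeve',s.round(4),(e<.003).sum(),'pin',p.round(4),m.sum(),'delta',(p-s).round(4))
E
python3 vfit.py g1
```

```text
scene sleeve [0.6413 0.2111] 226 pin [0.6453 0.2107] 92 delta [ 0.004  -0.0004]
top sleeve [0.6417 0.2096] 76 pin [0.6443 0.2101] 39 delta [0.0026 0.0006]
```

The picture shows the sleeve just over the pin, with the pin tip at scene crop (185,195), and the sleeve about 3.5 mm short in x. Correct that, then lower over the taper.

Request:
arm_command --plan "-0.0034 -0.0006 0 0;0 0 0 0;0 0 0.01 0;0 0 0.007 0;0 0 0.004 0;0 0 0.003 0;0 0 0.002 0;0 0 0.001 0;0 0 0 0;0 0 0 0" --grip_force 40

```text
clock: 8.75
tcp_pos: [0.6466, 0.2105, 0.0785]
orientation: [-0.275, 3.129, 0.0]
contact_force: [-0.8, -0.0, -0.9]
grip_width: 0.0309
gripper_force: 59.6
```

```bash
python3 look.py g2 0 0; python3 vfit.py g2
```

```text
8.75 [0.6466 0.2105 0.0785] [-2.7510e-01  3.1292e+00  2.0000e-04] [-0.8 -0.  -0.9]
scene crop origin 206 266 scale 3.5454545454545454
scene brass 264 [0.6564 0.2135 0.0824] [0.6408 0.196  0.0518] [0.6614 0.2252 0.1006]
   cyl at z 0.0745 xy [0.6442 0.212 ] slope [-0.045  0.048] tilt 3.7 az 133.0 cost 0.0002131945476855244
top crop origin 116 122 scale 4.875
top brass 78 [0.6325 0.2026 0.0861] [0.6283 0.1951 0.0546] [0.6394 0.2147 0.1015]
   cyl at z 0.0745 xy [0.6443 0.2103] slope [ 0.078 -0.042] tilt 5.1 az -28.0 cost 2.8102874090659705e-05
scene sleeve [0.6446 0.2111] 212 pin [0.6453 0.2107] 92 delta [ 0.0007 -0.0003]
top sleeve [0.645  0.2098] 72 pin [0.6443 0.2101] 39 delta [-0.0007  0.0003]
```

View pics/g2.png

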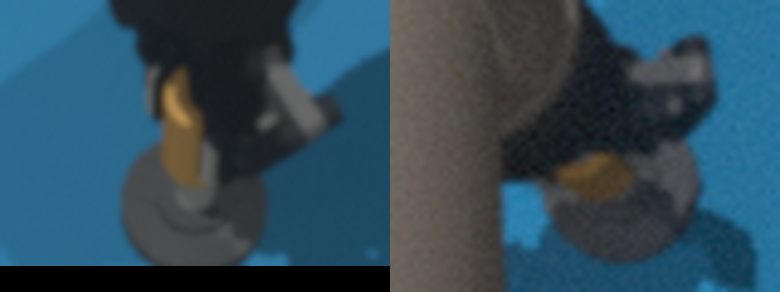

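The visible brass is clipped on its right by the pad. From its left edge at crop x=162, the sleeve's axis is about x=197, which matches the pin at x=195. Both fits agree within 0.7 mm, so I lower gently.

Request:
arm_command --plan "0 0 0.002 0;0 0 0.002 0;0 0 0.002 0;0 0 0.002 0;0 0 0 0"

```text
clock: 9.48
tcp_pos: [0.6463, 0.2104, 0.07]
orientation: [0.275, -3.129, 0.0]
contact_force: [-0.0, -0.1, -1.4]
grip_width: 0.0314
gripper_force: 59.6
```

Request:
arm_command --plan "0 0 0.003 0;0 0 0.003 0;0 0 0.003 0;0 0 0.003 0;0 0 0.003 0;0 0 0.003 0;0 0 0 0"

```text
clock: 10.35
tcp_pos: [0.6463, 0.2104, 0.052]
orientation: [0.275, -3.129, 0.0]
contact_force: [0.5, -0.1, -2.0]
grip_width: 0.0313
gripper_force: 59.6
```

Request:
arm_command --plan "0 0 0.003 0;0 0 0.002 0;0 0 0.001 0;0 0 0.001 0;0 0 0 0;0 0 0 0"

```text
clock: 11.1
tcp_pos: [0.6465, 0.2104, 0.0453]
orientation: [-0.275, 3.129, 0.0]
contact_force: [-0.4, 0.3, -1.4]
grip_width: 0.0314
gripper_force: 59.7
```

Request:
arm_command --plan "0 0 0.0005 0;0 0 0.0005 0;0 0 0.0005 0;0 0 0 0;0 0 0 0"

```text
clock: 11.72
tcp_pos: [0.6466, 0.2105, 0.0451]
orientation: [-0.275, 3.129, 0.001]
contact_force: [-3.7, -0.4, 8.4]
grip_width: 0.0311
gripper_force: 60.5
```

Contact force 8 N at the expected height (TCP 0.045). I'll open briefly so it settles home freely, re-centre and regrip lightly.

Request:
arm_command --plan "0 0 0 0;0 0 0 0;0 0 0 0;0 0 0 0;0.0015 0 -0.0005 0;0 0 0 0;0 0 0 0" --hand 0.0

```text
clock: 12.6
tcp_pos: [0.645, 0.2102, 0.0443]
orientation: [-0.275, 3.129, 0.0]
contact_force: [-0.1, -0.5, 0.8]
grip_width: 0.0428
gripper_force: 0.0
```

Request:
arm_command --plan "0 0 0 0;0 0 0 0;0 0 0 0;0 0 0 0;0 0 0 0;0 0 0 0" --hand 1 --grip_force 20

```text
clock: 13.35
tcp_pos: [0.6451, 0.2101, 0.0444]
orientation: [-0.275, 3.129, 0.0]
contact_force: [-1.2, -0.6, 2.8]
grip_width: 0.0322
gripper_force: 20.0
```

Request:
arm_command --plan "0 0 -0.004 0;0 0 -0.005 0;0 0 -0.006 0;0 0 -0.006 0;0 0 -0.004 0;0 0 0 0;0.002 0 0 0;0.002 0 0 0;0.002 0 0 0;0 0 0 0;0 0 0 0"

```text
clock: 14.72
tcp_pos: [0.6423, 0.2097, 0.0697]
orientation: [-0.274, 3.123, 0.002]
contact_force: [9.2, 1.3, -9.0]
grip_width: 0.0322
gripper_force: 21.0
```

```bash
python3 look.py g3 -.1 0
```

```text
14.725 [0.6423 0.2097 0.0697] [-2.7430e-01  3.1225e+00  1.5000e-03] [ 9.2  1.3 -9. ]
scene crop origin 208 267 scale 3.5454545454545454
scene brass 315 [0.653  0.2134 0.0738] [0.637  0.1948 0.0434] [0.6602 0.2257 0.0923]
   cyl at z 0.0657 xy [0.6422 0.2115] slope [-0.083  0.046] tilt 5.4 az 151.0 cost 0.0002827013511906805
top crop origin 117 125 scale 4.875
top brass 57 [0.6298 0.2014 0.0764] [0.6258 0.1946 0.0502] [0.6351 0.2095 0.0925]
   cyl at z 0.0657 xy [0.6423 0.2099] slope [ 0.025 -0.029] tilt 2.2 az -49.0 cost 1.9454058373098497e-05
```

View pics/g3.png

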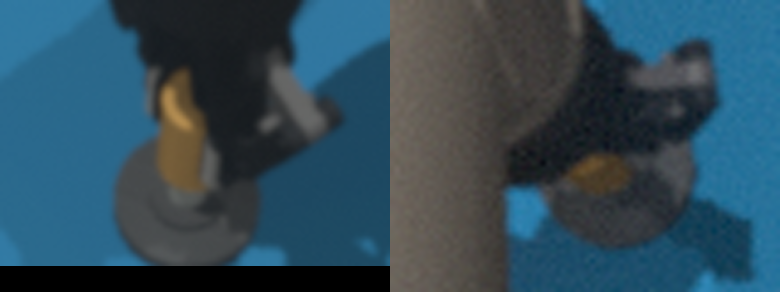

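The scene crop shows the sleeve still on the pin tip at (183,195), leaning slightly. Keep pivoting it.

Request:
arm_command --plan "0.002 0 0 0;0.002 0 0 0;0.002 0 0 0;0 0 0 0;0 0 0 0"

```text
clock: 15.45
tcp_pos: [0.6372, 0.2088, 0.0701]
orientation: [-0.274, 3.121, 0.002]
contact_force: [11.8, 1.9, -7.9]
grip_width: 0.0321
gripper_force: 20.9
```

```bash
python3 look.py g4 -.2 0
```

```text
15.45 [0.6372 0.2088 0.0701] [-2.7390e-01  3.1208e+00  2.0000e-03] [11.8  1.9 -7.9]
scene crop origin 211 266 scale 3.5454545454545454
scene brass 388 [0.6499 0.214  0.0728] [0.6328 0.1941 0.0429] [0.6594 0.2269 0.0939]
   cyl at z 0.0661 xy [0.64   0.2105] slope [-0.195  0.032] tilt 11.2 az 171.0 cost 0.0002992766219937664
top crop origin 117 128 scale 4.875
top brass 25 [0.626 0.2   0.081] [0.6219 0.1946 0.0544] [0.6319 0.206  0.0907]
```

Pivoting works, at about 9° now with a steady 12 N. Continue.

Request:
arm_command --plan "0.002 0 0 0;0.002 0 0 0;0.002 0 0 0;0.002 0 0 0;0 0 0 0;0 0 0 0"

```text
clock: 16.3
tcp_pos: [0.6298, 0.2075, 0.0707]
orientation: [-0.274, 3.12, 0.003]
contact_force: [10.2, 2.2, -5.1]
grip_width: 0.0324
gripper_force: 20.5
```

```bash
python3 look.py g5 -.35 0
```

```text
16.3 [0.6298 0.2075 0.0707] [-2.7370e-01  3.1199e+00  2.5000e-03] [10.2  2.2 -5.1]
scene crop origin 215 263 scale 3.5454545454545454
scene brass 485 [0.6451 0.2138 0.0733] [0.6258 0.1923 0.0153] [0.6598 0.2267 0.1239]
   cyl at z 0.0667 xy [0.6361 0.2098] slope [-0.353  0.001] tilt 19.4 az 180.0 cost 0.0003528004801027728
top crop origin 118 131 scale 4.875
top brass 9 [0.6183 0.2    0.0855] [0.6159 0.1965 0.0829] [0.6205 0.2033 0.0878]
```

View pics/g5.png

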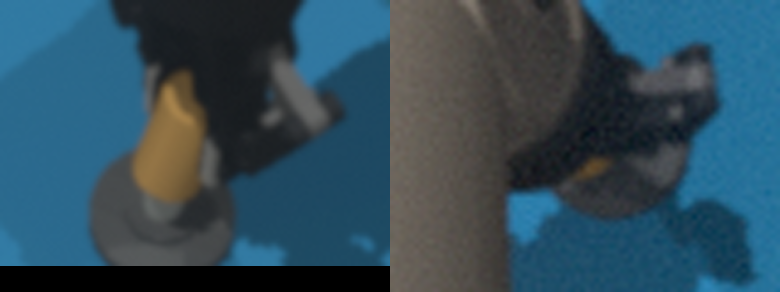

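The picture shows the sleeve leaning the right way, about 18°, with the pin tip inside its lower end at crop (160,200). A bit more.

Request:
arm_command --plan "0.002 0 0.0005 0;0.002 0 0.0005 0;0.002 0 0.0005 0;0 0 0 0;0 0 0 0"

```text
clock: 17.02
tcp_pos: [0.6231, 0.2063, 0.0691]
orientation: [-0.274, 3.122, 0.002]
contact_force: [9.2, 1.4, -3.3]
grip_width: 0.0321
gripper_force: 20.2
```

```bash
python3 look.py g6 -.45 0
```

```text
17.025 [0.6231 0.2063 0.0691] [-2.7380e-01  3.1216e+00  2.2000e-03] [ 9.2  1.4 -3.3]
scene crop origin 218 261 scale 3.5454545454545454
scene brass 551 [0.6414 0.2136 0.072 ] [0.6195 0.1887 0.0099] [0.6587 0.2264 0.0953]
   cyl at z 0.0651 xy [0.6331 0.2089] slope [-0.546 -0.038] tilt 28.7 az -176.0 cost 0.00033600870284830516
top crop origin 119 135 scale 4.875
top brass 6 [0.6114 0.1987 0.0818] [0.6095 0.1967 0.0799] [0.613  0.2011 0.0827]
```

Request:
arm_command --plan "-0.001 0 0 0;-0.001 0 -0.001 0;0 0 -0.003 0;0.001 0 -0.004 0;0.002 0 -0.005 0;0.002 0 -0.006 0;0 0 -0.01 0;0 0 -0.015 0;0 0 -0.02 0;0 0 -0.025 0;0 0 -0.03 0;0 0 0 0;0 0 0 0" --grip_force 60

```text
clock: 18.75
tcp_pos: [0.6161, 0.205, 0.1866]
orientation: [0.275, -3.129, -0.0]
contact_force: [-0.8, 0.1, -2.3]
grip_width: 0.031
gripper_force: 59.9
```

```bash
cat > fit.py <<'E'
import sys;from h import *
from scipy.optimize import least_squares
o=r.get_obs();x=o['tcp_pos'];M=R.from_rotvec(o['orientation']).as_matrix();print(o['clock'],x.round(4),'contact',o['contact_force'].round(1))
n='scene';Qs=[]
for k in range(4):
    p,d=eyes.grab_frame(n)
    u,v=proj(n,x)[0].round().astype(int);b=(max(u-70,0),max(v-60,0),min(u+70,512),min(v+80,384))
    P,uv,ok=cloud(n,d,b);h=cv2.cvtColor(p,cv2.COLOR_RGB2HSV)
    m=((h[...,1]>100)&(h[...,0]>8)&(h[...,0]<28)).astype(np.uint8);me=cv2.erode(m,np.ones((3,3)))
    s=ok&(me[uv[:,1],uv[:,0]]>0)&(np.linalg.norm(P-x,axis=1)<.06);Qs.append(P[s])
Q=np.vstack(Qs)
def res(q):
    a=np.r_[q[2],q[3],1];a/=np.linalg.norm(a);return np.linalg.norm(np.cross(Q-[q[0],q[1],x[2]],a),axis=1)-.016
best=None
for s0 in(-.3,-.55,-.7):
    q=least_squares(res,[x[0]+.007,x[1],s0,-.08],loss='soft_l1',f_scale=.0007)
    if best is None or q.cost<best.cost:best=q
q=best.x;e=np.abs(res(q));Q=Q[e<.002];q=least_squares(res,q).x
a=np.r_[q[2],q[3],1];a/=np.linalg.norm(a);C=np.r_[q[:2],x[2]]
t=(Q-C)@a;lo,hi=np.percentile(t,[.5,99.5]);mid=C+a*(lo+.025)
print('n',len(Q),'tilt',np.degrees(np.arccos(a[2])).round(1),'az',np.degrees(np.arctan2(a[1],a[0])).round(1),'axis in tool',(M.T@a).round(3),'ext',lo.round(4),hi.round(4),'rms',res(q).std().round(5))
print('mid',mid.round(4),'mid in tool',(M.T@(mid-x)).round(4), 'alt mid from top end',(C+a*(hi-.025)).round(4))
cv2.imwrite(f'pics/{sys.argv[1]}.png',cv2.resize(p[b[1]:b[3],b[0]:b[2]],None,fx=4,fy=4,interpolation=cv2.INTER_CUBIC)[...,::-1])
E
python3 fit.py f1
```

```text
18.75 [0.6161 0.205  0.1866] contact [-0.8  0.1 -2.3]
n 1987 tilt 26.2 az -177.2 axis in tool [ 0.438  0.056 -0.897] ext -0.027 0.0182 rms 0.00082
mid [0.6237 0.2075 0.1848] mid in tool [-0.0079  0.0011  0.0018] alt mid from top end [0.6258 0.2076 0.1805]
```

View pics/f1.png

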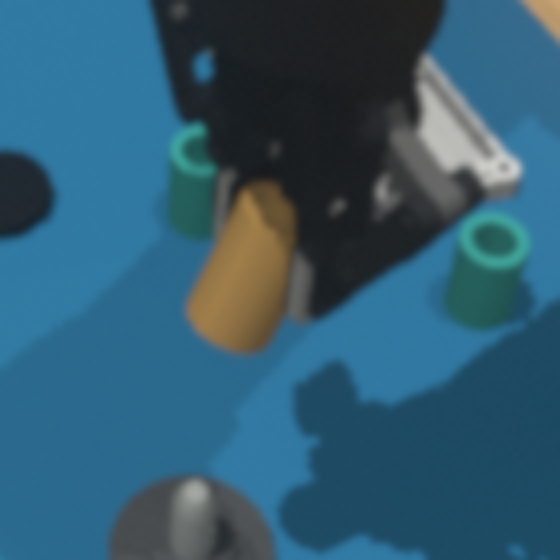

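Free of the pin, the sleeve sits at crop (240,270), with its lower end at (230,330), leaning about 26°. The flat pads hold the axis in the tool's x-z plane, so I'll refit with that constraint and check against the silhouette edges.

```bash
cat > fit2.py <<'E'
import sys;from h import *
from scipy.optimize import least_squares
def run(Q,x,M):
    T=(Q-x)@M   # tool coords
    def res(q,T=None):
        a=np.array([np.sin(q[1]),0,-np.cos(q[1])]);return np.linalg.norm(np.cross(TT-[q[0],q[2],-.005],a),axis=1)-.016
    TT=T;q=least_squares(res,[-.004,.4,0],loss='soft_l1',f_scale=.0007).x
    for _ in range(3): TT=T;e=np.abs(res(q));TT=T[e<.002];q=least_squares(res,q).x
    a=np.array([np.sin(q[1]),0,-np.cos(q[1])]);t=(TT-[q[0],q[2],-.005])@a;lo,hi=np.percentile(t,[.5,99.5])
    print('tilt',np.degrees(q[1]).round(1),'axis x at grasp ht',q[0].round(4),'y bias',q[2].round(4),'ext',lo.round(4),hi.round(4),'rms',res(q).std().round(5),len(TT))
    m=np.array([q[0],0,-.005])+a*(lo+.025);print('  mid tool',m.round(4));return q
def edges(p,x,M,n='scene'):
    h=cv2.cvtColor(p,cv2.COLOR_RGB2HSV);m=((h[...,1]>90)&(h[...,0]>8)&(h[...,0]<28)).astype(np.uint8)
    nn,l,s,c=cv2.connectedComponentsWithStats(m);u,v=proj(n,x)[0];k=[i for i in range(1,nn) if s[i,4]>100];k=min(k,key=lambda i:np.hypot(*(c[i]-[u,v])));l=l==k
    vs=np.where(l.any(1))[0];bot=vs.max();b=p.astype(float)[...,0]-p.astype(float)[...,2]
    for side in(0,1):
        pts=[]
        for v in range(bot-26,bot-(12 if side==0 else 3)+1):
            us=np.where(l[v])[0]
            if len(us)==0: continue
            e=us[0] if side==0 else us[-1];w=b[v,e-4:e+5];i=e-4+np.arange(9);w=w if side==0 else w[::-1]
            t=(w[0]+w[-1])/2;j=np.argmax(w>t);f=j-1+(t-w[j-1])/(w[j]-w[j-1]) if j>0 else j
            pts.append((e-4+f if side==0 else e+4-f,v))
        P=np.array(pts);cf=np.polyfit(P[:,1],P[:,0],1);r_=np.abs(P[:,0]-np.polyval(cf,P[:,1]));P=P[r_<max(.4,1.5*np.median(r_))];cf=np.polyfit(P[:,1],P[:,0],1)
        vv=np.array([P[0,1],P[-1,1]]);_,d=rays(n,np.c_[np.polyval(cf,vv),vv]);nr=M.T@np.cross(d[0],d[1])
        print('edge',side,len(P),'rows',vv,'tilt',np.degrees(np.arctan2(nr[2],nr[0])).round(1),'res',np.abs(P[:,0]-np.polyval(cf,P[:,1])).mean().round(2), 'u',np.polyval(cf,vv).round(1))
if __name__=='__main__':
    for t,x,ov in(('g1',[.6432,.2105,.1057],[-.2751,3.1289,.0005]),('g2',[.6466,.2105,.0785],[-.2751,3.1292,.0002])):
        M=R.from_rotvec(ov).as_matrix();print(t);run(np.load(f'br_scene_{t}.npy'),np.array(x),M);edges(np.load(f'scene_{t}.npz')['p'],np.array(x),M)
    o=r.get_obs();x=o['tcp_pos'];M=R.from_rotvec(o['orientation']).as_matrix();print('now',o['clock'],x.round(4))
    p,d=eyes.grab_frame('scene');np.savez('now.npz',p=p,d=d);u,v=proj('scene',x)[0].round().astype(int)
    P,uv,ok=cloud('scene',d,(max(u-70,0),max(v-60,0),min(u+70,512),min(v+80,384)));h=cv2.cvtColor(p,cv2.COLOR_RGB2HSV)
    m=((h[...,1]>100)&(h[...,0]>8)&(h[...,0]<28)).astype(np.uint8)
    s=ok&(m[uv[:,1],uv[:,0]]>0)&(np.linalg.norm(P-x,axis=1)<.06);run(P[s],x,M);edges(p,x,M)
E
python3 fit2.py
```

```text
g1
tilt 0.7 axis x at grasp ht 0.0019 y bias 0.0012 ext -0.033 0.0166 rms 0.00073 214
  mid tool [0.0018 0.     0.003 ]
edge 0 14 rows [283. 296.] tilt 178.4 res 0.14 u [253.9 253.8]
edge 1 17 rows [284. 305.] tilt 177.8 res 0.29 u [265.1 264.4]
g2
tilt 0.8 axis x at grasp ht 0.0019 y bias 0.001 ext -0.0315 0.0165 rms 0.00066 196
  mid tool [0.0019 0.     0.0015]
edge 0 15 rows [291. 305.] tilt 176.6 res 0.17 u [250.8 251.6]
edge 1 22 rows [291. 314.] tilt 172.2 res 0.98 u [259.  262.6]
now 18.95 [0.6158 0.2049 0.1856]
tilt 25.4 axis x at grasp ht -0.0054 y bias 0.0008 ext -0.0341 0.0136 rms 0.00069 614
  mid tool [-0.0093  0.      0.0033]
edge 0 15 rows [245. 259.] tilt -155.0 res 0.04 u [266.5 259.5]
edge 1 23 rows [245. 267.] tilt -178.0 res 0.13 u [285.6 281.8]
```

The silhouette and the constrained fit both give about 25°, so 5° more is needed. Retrace onto the pin tip and push a bit further.

Request:
arm_command --plan "0 0 0.03 0;0 0 0.025 0;0 0 0.02 0;0 0 0.015 0;0 0 0.01 0;-0.002 0 0.006 0;-0.002 0 0.005 0;-0.001 0 0.004 0;0 0 0.003 0;0.001 0 0.001 0;0 0 0 0;0 0 0 0"

```text
clock: 20.5
tcp_pos: [0.6232, 0.2064, 0.0695]
orientation: [-0.274, 3.123, 0.002]
contact_force: [7.0, 1.1, 3.1]
grip_width: 0.0308
gripper_force: 59.7
```

Request:
arm_command --plan "0 0 0 0;0 0 0 0;0.001 0 0 0;0.001 0 0 0;0.001 0 0 0;0.001 0 0 0;0 0 0 0;0 0 0 0" --grip_force 20

```text
clock: 21.5
tcp_pos: [0.6222, 0.2062, 0.07]
orientation: [-0.273, 3.117, 0.003]
contact_force: [14.1, 2.7, -2.4]
grip_width: 0.0309
gripper_force: 59.0
```

```bash
python3 fit2.py | sed -n '/now/,$p'
```

```text
now 21.5 [0.6222 0.2062 0.07  ]
tilt 27.3 axis x at grasp ht -0.0056 y bias 0.0004 ext -0.0355 0.0149 rms 0.00068 487
  mid tool [-0.0104  0.      0.0043]
edge 0 14 rows [293. 306.] tilt -152.3 res 0.12 u [260.2 252.6]
edge 1 19 rows [295. 313.] tilt -176.9 res 0.12 u [276.3 272.6]
```

Request:
arm_command --plan "0 0 0 0;0 0 0 0" --hand 0.27 --grip_force 20

```text
clock: 21.8
tcp_pos: [0.6221, 0.2062, 0.07]
orientation: [-0.273, 3.117, 0.003]
contact_force: [13.8, 1.8, -1.4]
grip_width: 0.0316
gripper_force: 48.6
```

Request:
arm_command --plan "0 0 0 0;0 0 0 0" --hand 0.262

```text
clock: 22.05
tcp_pos: [0.622, 0.2062, 0.0699]
orientation: [-0.273, 3.118, 0.003]
contact_force: [13.2, 2.2, -2.8]
grip_width: 0.0317
gripper_force: 37.7
```

Request:
arm_command --plan "0 0 0 0;0 0 0 0;0.001 0 0 0;0.001 0 0 0;0 0 0 0" --hand 0.253

```text
clock: 22.68
tcp_pos: [0.6178, 0.2053, 0.069]
orientation: [-0.274, 3.122, 0.002]
contact_force: [9.3, 1.1, -1.5]
grip_width: 0.0323
gripper_force: 23.9
```

```bash
python3 fit2.py | sed -n '/now/,$p'
```

```text
now 22.675 [0.6178 0.2053 0.069 ]
tilt 32.9 axis x at grasp ht -0.0068 y bias 0.0001 ext -0.0351 0.0149 rms 0.00075 523
  mid tool [-0.0123  0.      0.0034]
edge 0 15 rows [291. 305.] tilt -146.4 res 0.06 u [262.4 253.2]
edge 1 14 rows [294. 312.] tilt -173.5 res 0.2 u [278.8 273.9]
```

Request:
arm_command --plan "-0.001 0 0 0;-0.001 0 -0.001 0;0 0 -0.003 0;0.001 0 -0.004 0;0.002 0 -0.005 0;0.002 0 -0.006 0;0 0 -0.01 0;0 0 -0.015 0;0 0 -0.02 0;0 0 -0.025 0;0 0 -0.03 0;0 0 0 0;0 0 0 0"

```text
clock: 24.35
tcp_pos: [0.6111, 0.2041, 0.1866]
orientation: [0.275, -3.129, 0.0]
contact_force: [-1.2, -0.1, -2.3]
grip_width: 0.032
gripper_force: 24.5
```

```bash
python3 fit2.py | sed -n '/now/,$p'
```

```text
now 24.35 [0.6111 0.2041 0.1866]
tilt 30.6 axis x at grasp ht -0.0065 y bias 0.0006 ext -0.0333 0.0137 rms 0.00072 663
  mid tool [-0.0108  0.      0.0022]
edge 0 15 rows [243. 257.] tilt -149.6 res 0.05 u [268.6 260.5]
edge 1 20 rows [243. 264.] tilt -173.5 res 0.31 u [289.2 283.8]
```

The tilt is now 30.6° by fit and 30.4° by edge. Grip firmly and carry it to the lens.

Request:
arm_command --plan "0 0 0 0;0 0 -0.012 0;0 0 -0.0125 0;0.003 -0.0122 0 0;0.0063 -0.028 0 0;0.0063 -0.028 0 0;0.0063 -0.028 0 0;0.0063 -0.028 0 0;0.0063 -0.028 0 0;0.0063 -0.028 0 0;0.0063 -0.028 0 0;0.0063 -0.028 0 0;0.0063 -0.028 0 0;0.0063 -0.028 0 0;0.0063 -0.028 0 0;0.0063 -0.028 0 0;0.0063 -0.028 0 0;0.006 -0.028 0 0;0.0034 -0.018 0 0;0 0 0 0" --hand 1 --grip_force 60

```text
clock: 26.9
tcp_pos: [0.5916, -0.2299, 0.2113]
orientation: [0.27, -3.13, 0.001]
contact_force: [-0.4, 0.7, -2.3]
grip_width: 0.0311
gripper_force: 59.5
```

```bash
python3 fit2.py | sed -n '/now/,$p'
python3 - <<'E'
import numpy as np,cv2
from h import *
p=np.load('now.npz')['p'];t,_=eyes.grab_frame('top')
a=cv2.resize(p[70:200,90:290],None,fx=2,fy=2,interpolation=cv2.INTER_CUBIC);b=cv2.resize(t[90:220,310:430],None,fx=2,fy=2)
cv2.imwrite('pics/fin.png',np.hstack([a,b])[...,::-1])
E
```

```text
now 26.9 [ 0.5916 -0.2299  0.2113]
tilt 30.8 axis x at grasp ht -0.0065 y bias -0.0001 ext -0.0362 0.0139 rms 0.00096 294
  mid tool [-0.0123  0.      0.0047]
edge 0 8 rows [ 6. 13.] tilt 180.0 res 0.07 u [237.2 237.2]
edge 1 15 rows [ 6. 20.] tilt 148.8 res 2.17 u [247.  254.3]
```

View pics/fin.png

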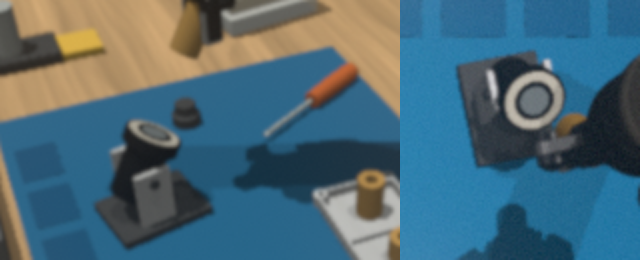

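The picture shows the sleeve held above the lens, at left-crop (187,35), leaning along the lens axis with the camera untouched. A small final correction, then settle.

Request:
arm_command --plan "0 0 0 0;0 0 0 0;0.0005 0.0005 -0.002 0;0 0 0 0;0 0 0 0;0 0 0 0;0 0 0 0;0 0 0 0"

```text
clock: 28.0
tcp_pos: [0.5918, -0.2276, 0.2132]
orientation: [0.275, -3.129, -0.0]
contact_force: [0.0, 0.2, -1.9]
grip_width: 0.031
gripper_force: 59.5
```

```bash
cat > chk.py <<'E'
from h import *
o=r.get_obs();x=o['tcp_pos'];M=R.from_rotvec(o['orientation']).as_matrix();m=x+M@[-.012,0,.0045]
L=np.array([.6614,-.2157,.105]);z=np.array([-.492,-.087,.866]);d=m-L
print(o['clock'],x.round(4),'yaw az x',np.degrees(np.arctan2(*M[1::-1,0])),'dist',(d@z).round(4),'lateral',(d-(d@z)*z).round(4),'in tool',(M.T@(L+.12*z-m)).round(4),abs(o['qvel']).max())
E
python3 chk.py
```

```text
28.0 [ 0.5918 -0.2276  0.2132] yaw az x -169.95439425867323 dist 0.1191 lateral [0.0008 0.0006 0.0006] in tool [ 0.0013 -0.0004 -0.0002] 0.0016255131188106652
```

Request:
arm_command --plan "0.001 -0.0004 0 0;0 0 0 0;0 0 0 0;0 0 0 0;0 0 0 0;0 0 0 0"

```text
clock: 28.75
tcp_pos: [0.5909, -0.2281, 0.2133]
orientation: [-0.275, 3.129, -0.0]
contact_force: [0.1, 0.3, -2.9]
grip_width: 0.0311
gripper_force: 59.5
```

```bash
python3 chk.py; python3 -c "
from bench import ticket
print(ticket.hand_in())"
```

```text
28.75 [ 0.5909 -0.2281  0.2133] yaw az x -169.94611892171613 dist 0.1197 lateral [0.0002 0.0001 0.0002] in tool [ 0.0004 -0.0001 -0.0001] 0.002209518797705901
the job is handed in; nothing more can be done
None
```

I handed the job in at 28.75 s: the wide sleeve went fully home on the gauge pin, and is now held still, tilted about 30° along the lens axis, with its middle about 12 cm from the glass (by my own measurements); the hand-in returned no verdict.

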